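# Put each pair of rooks beside its own king

## Task

Two piece trays each hold a king in the middle cell, one tall and one short. Stand the two tall black rooks in the empty cells either side of the tall king and the two short black rooks in the empty cells either side of the short king, one rook to a cell, upright on the cell floor. Do not knock any rook or king over, leave the kings standing in their cells, and leave the bell and the mug where they are.

Things in the scene. Friction and masses are not known exactly. Their poses are not given: they have to be found in the camera images.
- rook_tall_1: tall ebonised (black) rook: castle crown on a narrower waist and round foot. 64 mm high; foot 36, waist 20 mm across; crown straight-sided, 32 mm across, from 40 mm up to the top: grip there, about 50 mm up. About 50 g. Origin: centre of its underside, z up. Identical to the other tall rook. Loose, in the row of rooks, bell and mug nearest the robot, centres 100 mm or more apart, any order
- rook_tall_2: tall ebonised (black) rook: castle crown on a narrower waist and round foot. 64 mm high; foot 36, waist 20 mm across; crown straight-sided, 32 mm across, from 40 mm up to the top: grip there, about 50 mm up. About 50 g. Origin: centre of its underside, z up. Identical to the other tall rook. Loose, in the row of rooks, bell and mug nearest the robot, centres 100 mm or more apart, any order
- rook_short_1: short ebonised (black) rook: castle crown on a narrower waist and round foot. 42 mm high; foot 26, waist 14 mm across; crown straight-sided, 23 mm across, from 26 mm up to the top: grip there, about 33 mm up. About 25 g. Origin: centre of its underside, z up. Identical to the other short rook. Loose, in the row of rooks, bell and mug nearest the robot, any order
- rook_short_2: short ebonised (black) rook: castle crown on a narrower waist and round foot. 42 mm high; foot 26, waist 14 mm across; crown straight-sided, 23 mm across, from 26 mm up to the top: grip there, about 33 mm up. About 25 g. Origin: centre of its underside, z up. Identical to the other short rook. Loose, in the row of rooks, bell and mug nearest the robot, any order
- king_tall: tall pale boxwood king with a cross on top, 95 mm high, foot 38 mm across; loose, standing in the middle cell of one tray (tray_a). Origin: centre of its underside
- king_short: short pale boxwood king with a cross on top, 62 mm high, foot 28 mm across; loose, standing in the middle cell of the other tray (tray_b). Origin: centre of its underside
- tray_a: fixed low walnut tray, 70 mm (its x) by 214 mm (its y), 12 mm high, one of two alike beyond the row of rooks. Three open cells in a row, centres at y = -70, 0, +70 mm; each 62 (x) by 66 (y) mm inside, floor 5 mm above the table, walls 4 mm thick. Origin: centre of its underside. This one holds the tall king; its end cells are empty at the start
- tray_b: fixed low walnut tray, 70 mm (its x) by 214 mm (its y), 12 mm high, one of two alike beyond the row of rooks. Three open cells in a row, centres at y = -70, 0, +70 mm; each 62 (x) by 66 (y) mm inside, floor 5 mm above the table, walls 4 mm thick. Origin: centre of its underside. This one holds the short king; its end cells are empty at the start
- bell: chrome desk bell, a dome on a black base, 80 mm across and 56 mm high with its button; loose, 250 g. Origin: centre of its underside. A bystander
- mug: cream porcelain mug, 78 mm across and 88 mm high, handle on its own +y side reaching about 70 mm from its axis, turned roughly towards the robot; loose, 330 g. Origin: centre of its underside. A bystander
There are look-alikes about, which are no part of the job. What is shaped like the rook_tall_1 but green or red is not meant. What is shaped like the rook_short_1 but purple or turquoise is not meant.

How it is judged:
By the outcome, as a careful person would: the job done as asked, in the order asked, and still so for the second after the job is handed in, with the robot touching nothing.
It also fails if it takes over 109 s, if anything falls off the work surface, if the arm or the gripper's body presses on something with over 40 N, if the wrist force passes 120 N, or if a joint passes its speed limit or range.

## Robot

A 6-joint arm with a two-finger parallel gripper is mounted at the origin on the work surface. World frame = base frame: x ahead of the robot, y to its left, z up, the work surface at z = 0. Lengths are in m, angles in degrees, forces in N, time in s.
With the tool pointing down it reaches from about 0.325 to 0.775 m from the base axis. Payload 5.5 kg.
Tool frame: the origin (TCP) lies midway between the tips of the shut fingers; the grasp point (between the pads) lies 19 mm behind it (pinch_z is the z of the grasp point in the tool frame, in m); z points along the fingers, y is the line along which they close (so a half turn about z gives the same grasp; the last joint's range is limited). The gripper opens to 88 mm and grips with 3 to 60 N. Pads are 20 mm wide; open, the fingers measure 115 mm over their backs; the gripper's body (75 mm by 178 mm) begins 61 mm behind the grasp point.
Start: joints at [-78.936, 5.22, 70.514, -0, 104.267, -3.249], TCP at [0.148, -0.581, 0.223] pointing down, gripper open.
Joint ranges: [-164.24, 164.24], [-49.07, 125.15], [9.68, 141.18], [-86.29, 266.29], [3.28, 154.24], [-151.56, 151.56]. Speed limits (degrees/s): [147.25, 147.25, 172.46, 180, 180, 180].

## Interface

Orientations are given as a 3x3 rotation matrix whose columns are the frame's x, y, z axes.
In Python, from rig import read_state, get_image, calibration, job_done, pinch_z gives the robot as it stands.
- The arm moves only by the tool arm_command, never from a script. Its argument "rows" is a list of rows, each an object of numbers: "grip": the opening, from 0 (shut) to 1 (fully open); "tx", "ty", "tz": the shift along the tool's x, y, z in m; "turn": the turn about the tool's z in rad. In form: [{"grip": .., "tx": .., "ty": .., "tz": .., "turn": ..}, ...]. A call has 1 to 12 rows; each row is the pose to reach, as a shift and turn from the pose commanded when the call began, along the tool's axes at that moment; what a row does not reach only later rows make up. A row lasts 1/10 s, in which the tool goes at most 50 mm and 8.59 degrees, less where a joint would pass 70% of its speed; a pose out of reach is approached as far as the arm can. A call with a gripper value outside its range is refused whole. The fingers move at their own pace and stop on an object; the grip force is fixed at half the most. Time passes only in rows, so rows that repeat a pose let the fingers close. It gives the time, the measured TCP pose, the force, the opening and the grip force at its end, in the units of the state.
- read_state(): the state, without advancing time (a new reading comes with each control period).
- get_image(name): name is "scene" or "top" or "wrist"; returns the picture (480x640x3 uint8, red, green, blue); there is no depth.
- calibration(name): a dict with "vfov" (degrees; the focal length in pixels is half the picture's height over the tangent of half this angle, whatever the lens; pixels are square), "cx", "cy" (the principal point, pixels), "k1" (the pictures are not rectified: a ray, as slopes to the right and down, at radius r is drawn at 1 + k1 r^2 times it, then the intrinsics apply), "T" (4x4, takes a point from camera to world coordinates). Camera axes: x right, y down, z forward; pixel columns grow to the right and rows downward; lengths in m; the calibration is good to about 2 mm. A picture is of the moment at which its call begins: read the wrist's pose just before it. calibration takes no time and is no camera call; for the wrist camera it gives the pose at the moment of the call.
- job_done(): hands the job in; it is judged then, once.
The state is a dict: "t": time; "qpos": joint angles; "joint_vel": joint speeds; "effort": joint torques, N m; "position": TCP position; "orientation": TCP orientation; "wrist_force": force on the tool from outside, world axes, zero at the start; "wrist_torque": the same for the moment, N m; "grip_width": opening from 0.0 (shut) to 1.0 (fully open); "gripper_force": force on a finger pad.
Only numpy, scipy, OpenCV 4.12 (cv2) and the standard library are available. Lean on these libraries where they do the work, as an engineer would, in place of code of your own. Each camera call takes 0.05 s, during which the arm holds its last target. There are 200 camera calls.

## Working session

There is one attempt and no reset: what is moved stays moved. The work goes in short steps, Python scripts to look and compute and a tool call to move; the robot and the scene stay as the last step left them, time stands still between calls to the robot, and variables do not carry over. Pictures are saved under pics/ and viewed, at most 14 in all, crops included, and the job is handed in when it is done.

Besides the shell and the picture viewer there is one more tool, called after "Request:" in YAML: its name, and indented under it one key for each argument. arm_command: Moves the arm, as the interface text tells. Its arguments: {"type":"object","properties":{"rows":{"type":"array","items":{"type":"object","properties":{"grip":{"type":"number"},"tx":{"type":"number"},"ty":{"type":"number"},"tz":{"type":"number"},"turn":{"type":"number"}}}}},"required":["rows"]}

```bash
mkdir -p pics; cat > h.py <<'E'
import numpy as np, cv2
from rig import *
def cam(n):
    c=calibration(n); f=240/np.tan(np.radians(c['vfov']/2))
    return c,f,np.array(c['T'])
def pix2w(n,u,v,z):
    c,f,T=cam(n); d=np.array([(u-c['cx'])/f,(v-c['cy'])/f]); s=d.copy()
    for _ in range(30): s=d/(1+c['k1']*(s@s))
    r=T[:3,:3]@np.array([s[0],s[1],1]); o=T[:3,3]
    return o+r*(z-o[2])/r[2]
def w2pix(n,p):
    c,f,T=cam(n); q=T[:3,:3].T@(np.array(p)-T[:3,3]); s=q[:2]/q[2]; s=s*(1+c['k1']*(s@s))
    return s*f+[c['cx'],c['cy']]
def shot(n,name):
    im=get_image(n); cv2.imwrite('pics/'+name+'.png',im[:,:,::-1]); return im
E
python3 - <<'E'
from h import *
shot('top','top0');shot('scene','sc0')
for n in('top','scene','wrist'): print(n,calibration(n))
s=read_state();print(s['position'],s['orientation'],pinch_z,s['t'])
E
```

```text
top {'vfov': 47.99067865523308, 'cx': 325.34531860973664, 'cy': 243.7412654632798, 'k1': -0.07914678327425842, 'T': array([[-1.66835155e-03, -9.94889921e-01,  1.00951777e-01,
         4.07837554e-01],
       [-9.99998528e-01,  1.70024958e-03,  2.29932260e-04,
        -2.47227154e-02],
       [-4.00400505e-04, -1.00951245e-01, -9.94891293e-01,
         1.10598700e+00],
       [ 0.00000000e+00,  0.00000000e+00,  0.00000000e+00,
         1.00000000e+00]])}
scene {'vfov': 56.66957098472979, 'cx': 307.81058760533153, 'cy': 239.1508735738577, 'k1': 0.03200780706312029, 'T': array([[ 6.24138983e-01,  6.34167286e-01, -4.56379648e-01,
         9.26004472e-01],
       [ 7.81313312e-01, -5.06741312e-01,  3.64366234e-01,
        -3.21227241e-01],
       [-1.97275550e-04, -5.83990664e-01, -8.11760350e-01,
         7.72943738e-01],
       [ 0.00000000e+00,  0.00000000e+00,  0.00000000e+00,
         1.00000000e+00]])}
wrist {'vfov': 64.30606418015266, 'cx': 321.8266140704011, 'cy': 235.93627002354958, 'k1': -0.041593587245072186, 'T': array([[ 0.24717659, -0.93833426, -0.24172827,  0.21335545],
       [-0.96896791, -0.23993175, -0.05944695, -0.5643282 ],
       [-0.00221718,  0.24892083, -0.9685213 ,  0.38345118],
       [ 0.        ,  0.        ,  0.        ,  1.        ]])}
[ 0.14827157 -0.58111281  0.22164482] [[ 9.68965804e-01  2.47194611e-01 -3.09283865e-04]
 [ 2.47194775e-01 -9.68964307e-01  1.70712490e-03]
 [ 1.22307052e-04 -1.73059901e-03 -9.99998495e-01]] -0.0187 0.1
```

View pics/top0.png

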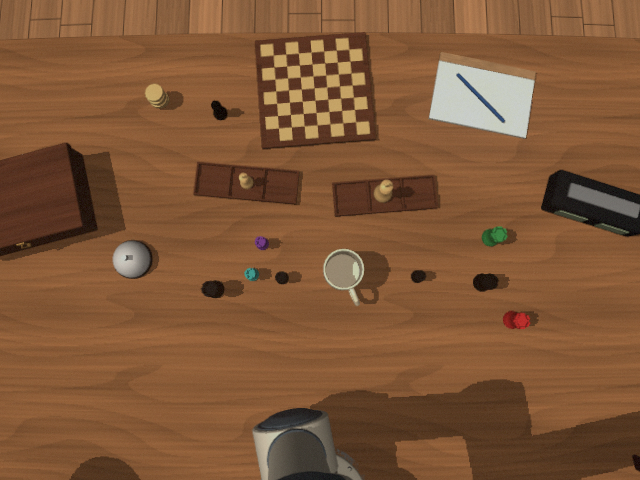

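View pics/sc0.png

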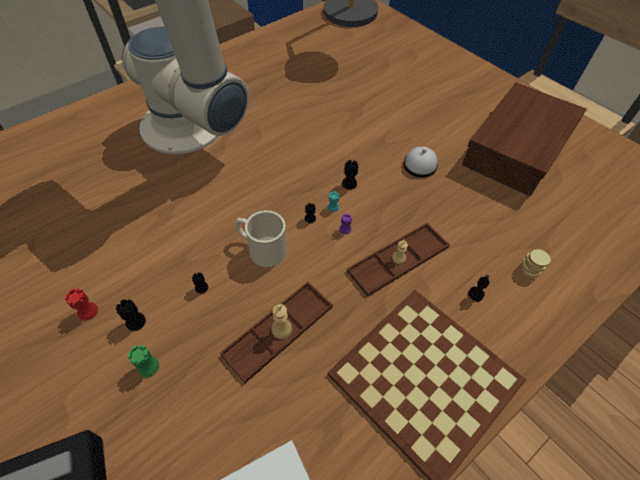

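The four black rooks are at top-view pixels (212,289) and (486,282) for the tall ones, and (282,278) and (419,276) for the short ones. tray_b, with the short king, is on the left around (247,183). tray_a, with the tall king, is on the right around (385,196). The scene view agrees with this.

```bash
cat > m.py <<'E'
from h import *
from scipy.optimize import least_squares
P={'tall':[(18,0),(18,6),(10,14),(10,38),(16,40),(16,64)],'short':[(13,0),(13,4),(7,9),(7,25),(11.5,26),(11.5,42)]}
def bbox(n,xy,k):
    a=np.linspace(0,2*np.pi,36); q=np.array([w2pix(n,[xy[0]+r/1e3*np.cos(t),xy[1]+r/1e3*np.sin(t),z/1e3]) for r,z in P[k] for t in a])
    return np.r_[q.min(0),q.max(0)]
def mask(im,th=40): return (im.max(2)<th).astype(np.uint8)
def find(n,im,g,th=40):
    nn,l,st,c=cv2.connectedComponentsWithStats(mask(im,th))
    ok=[i for i in range(1,nn) if st[i][4]>40]
    i=min(ok,key=lambda i:np.hypot(*(c[i]-g))); s=st[i]
    return np.array([s[0]-.5,s[1]-.5,s[0]+s[2]-.5,s[1]+s[3]-.5])
E
python3 - <<'E'
from m import *
it=cv2.imread('pics/top0.png')[:,:,::-1]; isc=cv2.imread('pics/sc0.png')[:,:,::-1]
for k,g,gs in [('tall',(212,289),(350,174)),('tall',(486,282),(131,314)),('short',(282,278),(310,213)),('short',(419,276),(200,282))]:
    x0=pix2w('top',*g,.03)[:2]; r=[]
    for n,im,gg in(('top',it,g),('scene',isc,gs)):
        b=find(n,im,gg); o=least_squares(lambda x:bbox(n,x,k)-b,x0,diff_step=1e-3); r+=[o.x.round(4),o.fun.round(1)]
    print(k,g,*r)
c=cv2.resize(it[150:220,185:445],None,fx=3,fy=3,interpolation=cv2.INTER_CUBIC)
cv2.imwrite('pics/tr.png',c[:,:,::-1])
E
```

```text
Traceback (most recent call last):
  File "m.py", line 5, in bbox
    a=np.linspace(0,2*np.pi,36); q=np.array([w2pix(n,[xy[0]+r/1e3*np.cos(t),xy[1]+r/1e3*np.sin(t),z/1e3]) for r,z in P[k] for t in a])
                                             ~~~~~^^^^^^^^^^^^^^^^^^^^^^^^^^^^^^^^^^^^^^^^^^^^^^^^^^^^^^^
  File "h.py", line 12, in w2pix
    c,f,T=cam(n); q=T[:3,:3].T@(np.array(p)-T[:3,3]); s=q[:2]/q[2]; s=s*(1+c['k1']*(s@s))
          ~~~^^^
  File "h.py", line 4, in cam
    c=calibration(n); f=240/np.tan(np.radians(c['vfov']/2))
ValueError: time passes only in moves, steps and waits
```

```bash
sed -i 's/^def cam(n):/_c={}\ndef cam(n):\n    if n not in _c: _c[n]=_cam(n)\n    return _c[n]\ndef _cam(n):/' h.py
cat > fit.py <<'E'
from m import *
it=cv2.imread('pics/top0.png')[:,:,::-1]; isc=cv2.imread('pics/sc0.png')[:,:,::-1]
for k,g,gs in [('tall',(212,289),(350,174)),('tall',(486,282),(131,314)),('short',(282,278),(310,213)),('short',(419,276),(200,282))]:
    x0=pix2w('top',*g,.03)[:2]; r=[]
    for n,im,gg in(('top',it,g),('scene',isc,gs)):
        b=find(n,im,gg); o=least_squares(lambda x:bbox(n,x,k)-b,x0,diff_step=1e-2); r+=[o.x.round(4),o.fun.round(1)]
    print(k,g,*r)
c=cv2.resize(it[150:220,185:445],None,fx=3,fy=3,interpolation=cv2.INTER_CUBIC)
cv2.imwrite('pics/tr.png',c[:,:,::-1])
E
python3 fit.py; python3 -c "
from h import *
print(read_state()['t'])"
```

```text
tall (212, 289) [0.427  0.1968] [-2.7 -0.3  2.8  0.3] [0.4274 0.201 ] [-1.  -1.3  1.   1.2]
tall (486, 282) [ 0.4397 -0.3443] [-0.5 -0.5  0.5  0.5] [ 0.44   -0.3469] [-0.9 -0.9  0.9  0.9]
short (282, 278) [0.4493 0.0643] [-0.9 -1.   0.9  1. ] [0.4512 0.064 ] [-0.4 -1.   0.4  1. ]
short (419, 276) [ 0.4517 -0.2125] [-0.8 -0.5  0.8  0.5] [ 0.4539 -0.2125] [-1.  -0.5  1.   0.4]
0.1
```

View pics/tr.png

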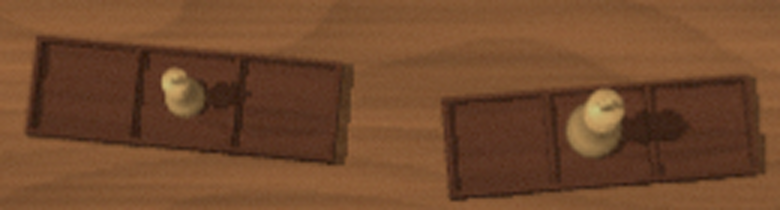

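The crop shows both trays clearly. The left tray's top-rim corners are at about (38,36), (342,64), (336,163) and (27,134). The right tray's are at (444,99), (753,76), (757,175) and (451,199).

```bash
python3 - <<'E'
from h import *
for C in ([(38,36),(342,64),(336,163),(27,134)],[(444,99),(753,76),(757,175),(451,199)]):
    w=np.array([pix2w('top',185+(u+.5)/3-.5,150+(v+.5)/3-.5,.012)[:2] for u,v in C])
    c=w.mean(0); d=(w[0]+w[3]-w[1]-w[2])/2; L=np.hypot(*d); d/=L
    print('c',c.round(4),'len',L.round(4),'wid',np.hypot(*(w[0]-w[3])).round(4),'yaw',np.degrees(np.arctan2(-d[0],d[1])).round(1),'cells',(c+.07*d).round(4),(c-.07*d).round(4))
s=read_state();print(s['qpos'])
E
```

```text
c [0.6462 0.1388] len 0.2136 wid 0.0694 yaw -5.6 cells [0.6531 0.2084] [0.6393 0.0691]
c [ 0.619  -0.1481] len 0.2128 wid 0.0698 yaw 4.4 cells [ 0.6136 -0.0784] [ 0.6244 -0.2179]
[-7.89370865e+01  5.25755604e+00  7.05737712e+01  1.42112387e-03
  1.04268067e+02 -3.24831892e+00]
```

Request:
arm_command:
  rows:
    - {"grip":0.8,"tx":0.341,"ty":-0.1555,"turn":-1.321}
    - {"grip":0.8,"tx":0.341,"ty":-0.1555,"turn":-1.321}
    - {"grip":0.8,"tx":0.341,"ty":-0.1555,"turn":-1.321}
    - {"grip":0.8,"tx":0.341,"ty":-0.1555,"turn":-1.321}
    - {"grip":0.8,"tx":0.341,"ty":-0.1555,"turn":-1.321}
    - {"grip":0.8,"tx":0.341,"ty":-0.1555,"turn":-1.321}
    - {"grip":0.8,"tx":0.341,"ty":-0.1555,"turn":-1.321}
    - {"grip":0.8,"tx":0.341,"ty":-0.1555,"turn":-1.321}
    - {"grip":0.8,"tx":0.341,"ty":-0.1555,"turn":-1.321}
    - {"grip":0.8,"tx":0.341,"ty":-0.1555,"turn":-1.321}
    - {"grip":0.8,"tx":0.341,"ty":-0.1555,"turn":-1.321}
    - {"grip":0.8,"tx":0.341,"ty":-0.1555,"turn":-1.321}

```text
invalid input at $.rows[0]: expected keys grip, tx, ty, tz, turn
```

Request:
arm_command:
  rows:
    - {"grip":0.8,"tx":0.341,"ty":-0.1555,"tz":0,"turn":-1.321}
    - {"grip":0.8,"tx":0.341,"ty":-0.1555,"tz":0,"turn":-1.321}
    - {"grip":0.8,"tx":0.341,"ty":-0.1555,"tz":0,"turn":-1.321}
    - {"grip":0.8,"tx":0.341,"ty":-0.1555,"tz":0,"turn":-1.321}
    - {"grip":0.8,"tx":0.341,"ty":-0.1555,"tz":0,"turn":-1.321}
    - {"grip":0.8,"tx":0.341,"ty":-0.1555,"tz":0,"turn":-1.321}
    - {"grip":0.8,"tx":0.341,"ty":-0.1555,"tz":0,"turn":-1.321}
    - {"grip":0.8,"tx":0.341,"ty":-0.1555,"tz":0,"turn":-1.321}
    - {"grip":0.8,"tx":0.341,"ty":-0.1555,"tz":0,"turn":-1.321}
    - {"grip":0.8,"tx":0.341,"ty":-0.1555,"tz":0,"turn":-1.321}
    - {"grip":0.8,"tx":0.341,"ty":-0.1555,"tz":0,"turn":-1.321}
    - {"grip":0.8,"tx":0.341,"ty":-0.1555,"tz":0,"turn":-1.321}

```text
t: 1.3
position: [0.4398, -0.3469, 0.2225]
orientation: [[0.004, 1.0, -0.0], [1.0, -0.004, 0.0], [0.0, -0.0, -1.0]]
wrist_force: [-0.2, -0.1, 0.3]
grip_width: 0.799
gripper_force: 0.0
```

```bash
python3 - <<'E'
from h import *
im=shot('wrist','w1'); s=read_state()
print(s['t'],s['position'],s['orientation'].round(4) if hasattr(s['orientation'],'round') else s['orientation'],s['qpos'],s['grip_width'])
for z in(0,.064): print(w2pix('wrist',[.440,-.346,z]))
E
```

```text
1.35 [ 0.43977985 -0.34693945  0.22255624] [[ 3.1e-03  1.0e+00 -1.0e-04]
 [ 1.0e+00 -3.1e-03  1.0e-04]
 [ 1.0e-04 -1.0e-04 -1.0e+00]] [-4.17483247e+01 -9.38371382e-01  7.68310919e+01 -1.98580629e-03
  1.04115447e+02 -4.15698828e+01] 0.8028583750422871
[322.63058507 205.92557419]
[322.80827457 218.83148451]
```

View pics/w1.png

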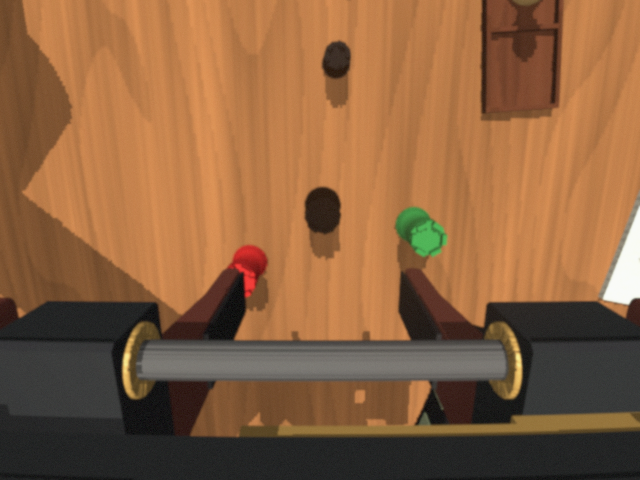

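The rook appears at about (322,209), where the estimate predicts it. Green and red are outside the finger sweep, so I'll descend and grip.

Request:
arm_command:
  rows:
    - {"grip":0.8,"tx":0.001,"ty":0,"tz":0.04,"turn":0}
    - {"grip":0.8,"tx":0.001,"ty":0,"tz":0.08,"turn":0}
    - {"grip":0.8,"tx":0.001,"ty":0,"tz":0.12,"turn":0}
    - {"grip":0.8,"tx":0.001,"ty":0,"tz":0.16,"turn":0}
    - {"grip":0.8,"tx":0.001,"ty":0,"tz":0.18,"turn":0}
    - {"grip":0.8,"tx":0.001,"ty":0,"tz":0.1915,"turn":0}
    - {"grip":0.8,"tx":0.001,"ty":0,"tz":0.1915,"turn":0}
    - {"grip":0.2,"tx":0.001,"ty":0,"tz":0.1915,"turn":0}
    - {"grip":0.2,"tx":0.001,"ty":0,"tz":0.1915,"turn":0}
    - {"grip":0.2,"tx":0.001,"ty":0,"tz":0.1915,"turn":0}
    - {"grip":0.2,"tx":0.001,"ty":0,"tz":0.1915,"turn":0}
    - {"grip":0.2,"tx":0.001,"ty":0,"tz":0.1915,"turn":0}

```text
t: 2.55
position: [0.4405, -0.3456, 0.0317]
orientation: [[0.0, 1.0, 0.001], [1.0, -0.0, -0.001], [-0.001, 0.001, -1.0]]
wrist_force: [0.6, -0.1, -0.5]
grip_width: 0.38
gripper_force: 0.0
```

Request:
arm_command:
  rows:
    - {"grip":0.2,"tx":0,"ty":0,"tz":0,"turn":0}
    - {"grip":0.2,"tx":0,"ty":0,"tz":0,"turn":0}
    - {"grip":0.2,"tx":0,"ty":0,"tz":0,"turn":0}
    - {"grip":0.2,"tx":0,"ty":0,"tz":-0.02,"turn":0}
    - {"grip":0.2,"tx":0,"ty":0,"tz":-0.05,"turn":0}
    - {"grip":0.2,"tx":0,"ty":0,"tz":-0.09,"turn":0}
    - {"grip":0.2,"tx":0,"ty":0,"tz":-0.12,"turn":0}

```text
t: 3.25
position: [0.4403, -0.3455, 0.153]
orientation: [[-0.0, 1.0, 0.001], [1.0, 0.0, -0.001], [-0.001, 0.001, -1.0]]
wrist_force: [-0.3, -0.4, -0.5]
grip_width: 0.358
gripper_force: 30.0
```

Request:
arm_command:
  rows:
    - {"grip":0.2,"tx":0.02,"ty":0.03,"tz":0,"turn":0}
    - {"grip":0.2,"tx":0.045,"ty":0.065,"tz":0,"turn":0}
    - {"grip":0.2,"tx":0.07,"ty":0.1,"tz":0,"turn":0}
    - {"grip":0.2,"tx":0.095,"ty":0.135,"tz":0,"turn":0}
    - {"grip":0.2,"tx":0.118,"ty":0.168,"tz":0,"turn":0}
    - {"grip":0.2,"tx":0.1277,"ty":0.184,"tz":0,"turn":0}
    - {"grip":0.2,"tx":0.1277,"ty":0.184,"tz":0,"turn":0}
    - {"grip":0.2,"tx":0.1277,"ty":0.184,"tz":0,"turn":0}

```text
t: 4.05
position: [0.6239, -0.2178, 0.1503]
orientation: [[-0.001, 1.0, -0.002], [1.0, 0.001, 0.0], [0.0, -0.002, -1.0]]
wrist_force: [-1.5, 0.2, 0.1]
grip_width: 0.356
gripper_force: 30.0
```

```bash
python3 - <<'E'
from h import *
im=shot('wrist','w2'); s=read_state()
print(s['t'],s['position'],s['grip_width'],s['gripper_force'])
for p in([.6244,-.2179,.005],[.6136,-.0784,.005]): print(w2pix('wrist',p))
E
```

```text
4.1 [ 0.62351852 -0.21832801  0.15069487] 0.3542320041527204 29.999885335564613
[323.8240556  222.61276188]
[309.38241186  38.97309789]
```

View pics/w2.png

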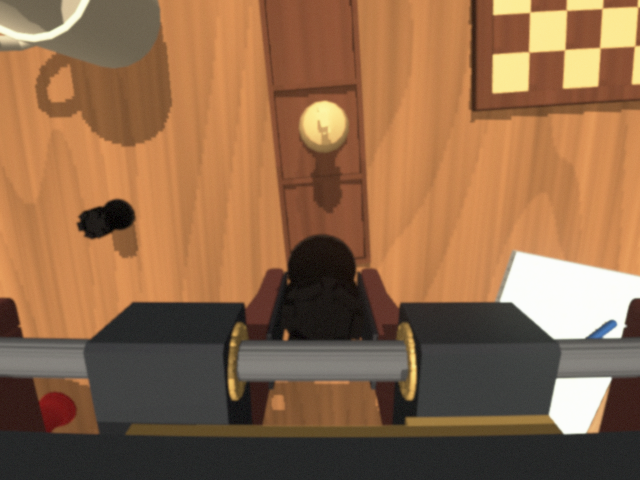

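The held rook is above the end cell. The cell spans about (287–368, 182–262), matching the prediction of (324,222). I'll lower it and release.

Request:
arm_command:
  rows:
    - {"grip":0.2,"tx":0,"ty":0,"tz":0.03,"turn":0}
    - {"grip":0.2,"tx":0,"ty":0,"tz":0.06,"turn":0}
    - {"grip":0.2,"tx":0,"ty":0,"tz":0.085,"turn":0}
    - {"grip":0.2,"tx":0,"ty":0,"tz":0.1,"turn":0}
    - {"grip":0.2,"tx":0,"ty":0,"tz":0.107,"turn":0}
    - {"grip":0.2,"tx":0,"ty":0,"tz":0.111,"turn":0}
    - {"grip":0.2,"tx":0,"ty":0,"tz":0.113,"turn":0}
    - {"grip":0.2,"tx":0,"ty":0,"tz":0.113,"turn":0}
    - {"grip":0.2,"tx":0,"ty":0,"tz":0.113,"turn":0}

```text
t: 5.0
position: [0.6249, -0.2179, 0.0394]
orientation: [[-0.0, 1.0, 0.002], [1.0, 0.0, -0.001], [-0.001, 0.002, -1.0]]
wrist_force: [0.9, 0.1, -0.2]
grip_width: 0.358
gripper_force: 30.0
```

Request:
arm_command:
  rows:
    - {"grip":0.2,"tx":0,"ty":0,"tz":0.0015,"turn":0}
    - {"grip":0.2,"tx":0,"ty":0,"tz":0.0025,"turn":0}
    - {"grip":0.2,"tx":0,"ty":0,"tz":0.0025,"turn":0}
    - {"grip":0.45,"tx":0,"ty":0,"tz":0.0025,"turn":0}
    - {"grip":0.6,"tx":0,"ty":0,"tz":0.0025,"turn":0}
    - {"grip":0.6,"tx":0,"ty":0,"tz":0.0025,"turn":0}
    - {"grip":0.6,"tx":0,"ty":0,"tz":0.0025,"turn":0}
    - {"grip":0.6,"tx":0,"ty":0,"tz":-0.02,"turn":0}
    - {"grip":0.6,"tx":0,"ty":0,"tz":-0.06,"turn":0}
    - {"grip":0.6,"tx":0,"ty":0,"tz":-0.1,"turn":0}
    - {"grip":0.6,"tx":0,"ty":0,"tz":-0.12,"turn":0}

```text
t: 6.1
position: [0.6253, -0.2181, 0.1629]
orientation: [[-0.0, 1.0, 0.005], [1.0, 0.0, -0.002], [-0.002, 0.005, -1.0]]
wrist_force: [0.2, -1.1, 0.3]
grip_width: 0.599
gripper_force: 0.0
```

Request:
arm_command:
  rows:
    - {"grip":0.6,"tx":0.002,"ty":-0.04,"tz":0,"turn":0}
    - {"grip":0.6,"tx":0.004,"ty":-0.085,"tz":0,"turn":0}
    - {"grip":0.6,"tx":0.005,"ty":-0.13,"tz":0,"turn":0}
    - {"grip":0.6,"tx":0.0055,"ty":-0.16,"tz":0,"turn":0}
    - {"grip":0.6,"tx":0.0055,"ty":-0.172,"tz":0,"turn":0}
    - {"grip":0.6,"tx":0.0055,"ty":-0.172,"tz":0.02,"turn":0}
    - {"grip":0.6,"tx":0.0055,"ty":-0.172,"tz":0.06,"turn":0}
    - {"grip":0.6,"tx":0.0055,"ty":-0.172,"tz":0.1,"turn":0}
    - {"grip":0.6,"tx":0.0055,"ty":-0.172,"tz":0.13,"turn":0}
    - {"grip":0.6,"tx":0.0055,"ty":-0.172,"tz":0.142,"turn":0}
    - {"grip":0.6,"tx":0.0055,"ty":-0.172,"tz":0.142,"turn":0}
    - {"grip":0.6,"tx":0.0055,"ty":-0.172,"tz":0.142,"turn":0}

```text
t: 7.3
position: [0.4533, -0.2127, 0.0177]
orientation: [[-0.0, 1.0, 0.002], [1.0, 0.0, -0.001], [-0.001, 0.002, -1.0]]
wrist_force: [0.2, -0.9, 0.7]
grip_width: 0.598
gripper_force: 0.0
```

Request:
arm_command:
  rows:
    - {"grip":0.6,"tx":0,"ty":0,"tz":0.003,"turn":0}
    - {"grip":0.15,"tx":0,"ty":0,"tz":0.003,"turn":0}
    - {"grip":0.15,"tx":0,"ty":0,"tz":0.003,"turn":0}
    - {"grip":0.15,"tx":0,"ty":0,"tz":0.003,"turn":0}
    - {"grip":0.15,"tx":0,"ty":0,"tz":0.003,"turn":0}
    - {"grip":0.15,"tx":0,"ty":0,"tz":0.003,"turn":0}
    - {"grip":0.15,"tx":0,"ty":0,"tz":0.003,"turn":0}
    - {"grip":0.15,"tx":0,"ty":0,"tz":0.003,"turn":0}
    - {"grip":0.15,"tx":0,"ty":0,"tz":0.003,"turn":0}

```text
t: 8.2
position: [0.4524, -0.2123, 0.0134]
orientation: [[0.0, 1.0, 0.0], [1.0, -0.0, -0.0], [-0.0, 0.0, -1.0]]
wrist_force: [-0.3, 0.4, 1.9]
grip_width: 0.249
gripper_force: 30.0
```

Request:
arm_command:
  rows:
    - {"grip":0.15,"tx":0,"ty":0,"tz":-0.02,"turn":0}
    - {"grip":0.15,"tx":0,"ty":0,"tz":-0.06,"turn":0}
    - {"grip":0.15,"tx":0,"ty":0,"tz":-0.105,"turn":0}
    - {"grip":0.15,"tx":0.01,"ty":0.007,"tz":-0.145,"turn":0}
    - {"grip":0.15,"tx":0.04,"ty":0.026,"tz":-0.165,"turn":0}
    - {"grip":0.15,"tx":0.08,"ty":0.053,"tz":-0.165,"turn":0}
    - {"grip":0.15,"tx":0.12,"ty":0.08,"tz":-0.165,"turn":0}
    - {"grip":0.15,"tx":0.16,"ty":0.106,"tz":-0.165,"turn":0}
    - {"grip":0.15,"tx":0.2,"ty":0.132,"tz":-0.165,"turn":0}
    - {"grip":0.15,"tx":0.24,"ty":0.159,"tz":-0.165,"turn":0}
    - {"grip":0.15,"tx":0.27,"ty":0.178,"tz":-0.165,"turn":0}
    - {"grip":0.15,"tx":0.2816,"ty":0.1866,"tz":-0.165,"turn":0}

```text
t: 9.4
position: [0.6396, 0.0726, 0.1768]
orientation: [[-0.003, 1.0, -0.002], [1.0, 0.003, 0.001], [0.001, -0.002, -1.0]]
wrist_force: [-0.1, 0.6, -0.4]
grip_width: 0.251
gripper_force: 30.0
```

Request:
arm_command:
  rows:
    - {"grip":0.15,"tx":0,"ty":0,"tz":0,"turn":0}
    - {"grip":0.15,"tx":0,"ty":0,"tz":0,"turn":0}
    - {"grip":0.15,"tx":0,"ty":0,"tz":0.03,"turn":0}
    - {"grip":0.15,"tx":0,"ty":0,"tz":0.06,"turn":0}
    - {"grip":0.15,"tx":0,"ty":0,"tz":0.09,"turn":0}
    - {"grip":0.15,"tx":0,"ty":0,"tz":0.12,"turn":0}
    - {"grip":0.15,"tx":0,"ty":0,"tz":0.14,"turn":0}
    - {"grip":0.15,"tx":0,"ty":0,"tz":0.15,"turn":0}
    - {"grip":0.15,"tx":0,"ty":0,"tz":0.155,"turn":0}
    - {"grip":0.15,"tx":0,"ty":0,"tz":0.155,"turn":0}
    - {"grip":0.15,"tx":0,"ty":0,"tz":0.155,"turn":0}

```text
t: 10.5
position: [0.6397, 0.069, 0.0249]
orientation: [[0.001, 1.0, 0.002], [1.0, -0.001, 0.0], [0.0, 0.002, -1.0]]
wrist_force: [0.3, 0.6, -0.5]
grip_width: 0.246
gripper_force: 30.0
```

Request:
arm_command:
  rows:
    - {"grip":0.15,"tx":0,"ty":0,"tz":0.003,"turn":0}
    - {"grip":0.15,"tx":0,"ty":0,"tz":0.005,"turn":0}
    - {"grip":0.15,"tx":0,"ty":0,"tz":0.005,"turn":0}
    - {"grip":0.35,"tx":0,"ty":0,"tz":0.005,"turn":0}
    - {"grip":0.5,"tx":0,"ty":0,"tz":0.005,"turn":0}
    - {"grip":0.5,"tx":0,"ty":0,"tz":0.005,"turn":0}
    - {"grip":0.5,"tx":0,"ty":0,"tz":0.005,"turn":0}
    - {"grip":0.5,"tx":0,"ty":0,"tz":-0.02,"turn":0}
    - {"grip":0.5,"tx":0,"ty":0,"tz":-0.06,"turn":0}
    - {"grip":0.5,"tx":0,"ty":0,"tz":-0.1,"turn":0}
    - {"grip":0.5,"tx":0,"ty":0,"tz":-0.135,"turn":0}
    - {"grip":0.5,"tx":0,"ty":0,"tz":-0.135,"turn":0}

```text
t: 11.7
position: [0.6414, 0.0695, 0.1658]
orientation: [[-0.0, 1.0, 0.011], [1.0, 0.0, 0.001], [0.001, 0.011, -1.0]]
wrist_force: [0.1, 0.5, 0.6]
grip_width: 0.498
gripper_force: 0.0
```

```bash
python3 - <<'E'
from h import *
a=shot('scene','s3')[150:420,150:470]; b=shot('top','t3')[150:310,185:505]
c=np.vstack([cv2.resize(a,None,fx=1.25,fy=1.25),cv2.resize(b,None,fx=1.25,fy=1.25)])
cv2.imwrite('pics/c3.png',c[:,:,::-1]); print(read_state()['position'],read_state()['t'])
E
```

```text
[0.63940971 0.06942234 0.15929301] 11.8
```

View pics/c3.png

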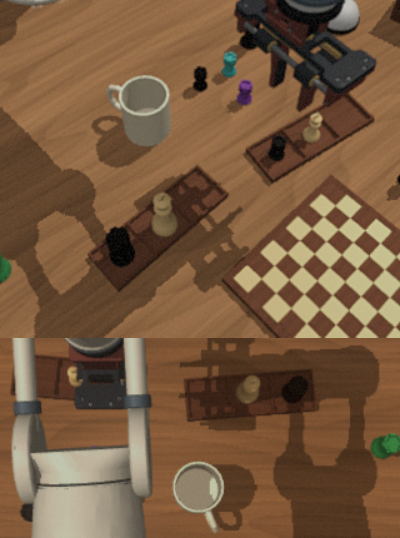

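The first tall and first short rook are both upright in their cells beside the right kings, and the mug hasn't moved. Next is the short rook at (.450,.064).

Request:
arm_command:
  rows:
    - {"grip":0.5,"tx":-0.002,"ty":-0.04,"tz":0,"turn":0}
    - {"grip":0.5,"tx":-0.004,"ty":-0.085,"tz":0,"turn":0}
    - {"grip":0.5,"tx":-0.005,"ty":-0.13,"tz":0,"turn":0}
    - {"grip":0.5,"tx":-0.0052,"ty":-0.17,"tz":0,"turn":0}
    - {"grip":0.5,"tx":-0.0052,"ty":-0.189,"tz":0,"turn":0}
    - {"grip":0.5,"tx":-0.0052,"ty":-0.189,"tz":0.0,"turn":0}
    - {"grip":0.5,"tx":-0.0052,"ty":-0.189,"tz":0.04,"turn":0}
    - {"grip":0.5,"tx":-0.0052,"ty":-0.189,"tz":0.08,"turn":0}
    - {"grip":0.5,"tx":-0.0052,"ty":-0.189,"tz":0.12,"turn":0}
    - {"grip":0.5,"tx":-0.0052,"ty":-0.189,"tz":0.142,"turn":0}
    - {"grip":0.5,"tx":-0.0052,"ty":-0.189,"tz":0.145,"turn":0}
    - {"grip":0.5,"tx":-0.0052,"ty":-0.189,"tz":0.145,"turn":0}

```text
t: 13.0
position: [0.4496, 0.0641, 0.0121]
orientation: [[0.0, 1.0, -0.003], [1.0, -0.0, -0.0], [-0.0, -0.003, -1.0]]
wrist_force: [0.9, -0.0, 1.6]
grip_width: 0.5
gripper_force: 0.0
```

Request:
arm_command:
  rows:
    - {"grip":0.15,"tx":0,"ty":0,"tz":0,"turn":0}
    - {"grip":0.15,"tx":0,"ty":0,"tz":0,"turn":0}
    - {"grip":0.15,"tx":0,"ty":0,"tz":0,"turn":0}
    - {"grip":0.15,"tx":0,"ty":0,"tz":0,"turn":0}
    - {"grip":0.15,"tx":0,"ty":0,"tz":0,"turn":0}
    - {"grip":0.15,"tx":0,"ty":0,"tz":0,"turn":0}
    - {"grip":0.15,"tx":0,"ty":0,"tz":0,"turn":0}
    - {"grip":0.15,"tx":0,"ty":0,"tz":0,"turn":0}

```text
t: 13.8
position: [0.4508, 0.0643, 0.0144]
orientation: [[-0.0, 1.0, 0.003], [1.0, 0.0, 0.0], [0.0, 0.003, -1.0]]
wrist_force: [-0.1, 0.6, 5.8]
grip_width: 0.248
gripper_force: 30.0
```

Request:
arm_command:
  rows:
    - {"grip":0.15,"tx":0,"ty":0,"tz":-0.02,"turn":0}
    - {"grip":0.15,"tx":0,"ty":0,"tz":-0.06,"turn":0}
    - {"grip":0.15,"tx":0,"ty":0,"tz":-0.105,"turn":0}
    - {"grip":0.15,"tx":0.007,"ty":0.01,"tz":-0.145,"turn":0}
    - {"grip":0.15,"tx":0.028,"ty":0.04,"tz":-0.165,"turn":0}
    - {"grip":0.15,"tx":0.053,"ty":0.075,"tz":-0.165,"turn":0}
    - {"grip":0.15,"tx":0.079,"ty":0.11,"tz":-0.165,"turn":0}
    - {"grip":0.15,"tx":0.104,"ty":0.145,"tz":-0.165,"turn":0}
    - {"grip":0.15,"tx":0.128,"ty":0.18,"tz":-0.165,"turn":0}
    - {"grip":0.15,"tx":0.14,"ty":0.197,"tz":-0.165,"turn":0}
    - {"grip":0.15,"tx":0.144,"ty":0.2025,"tz":-0.165,"turn":0}
    - {"grip":0.15,"tx":0.144,"ty":0.2025,"tz":-0.165,"turn":0}

```text
t: 15.0
position: [0.6522, 0.2083, 0.1769]
orientation: [[-0.0, 1.0, -0.002], [1.0, 0.0, -0.001], [-0.001, -0.002, -1.0]]
wrist_force: [0.4, -0.6, -0.1]
grip_width: 0.251
gripper_force: 30.0
```

Request:
arm_command:
  rows:
    - {"grip":0.15,"tx":0,"ty":0,"tz":0,"turn":0}
    - {"grip":0.15,"tx":0,"ty":0,"tz":0.03,"turn":0}
    - {"grip":0.15,"tx":0,"ty":0,"tz":0.06,"turn":0}
    - {"grip":0.15,"tx":0,"ty":0,"tz":0.09,"turn":0}
    - {"grip":0.15,"tx":0,"ty":0,"tz":0.12,"turn":0}
    - {"grip":0.15,"tx":0,"ty":0,"tz":0.14,"turn":0}
    - {"grip":0.15,"tx":0,"ty":0,"tz":0.15,"turn":0}
    - {"grip":0.15,"tx":0,"ty":0,"tz":0.157,"turn":0}
    - {"grip":0.15,"tx":0,"ty":0,"tz":0.157,"turn":0}
    - {"grip":0.15,"tx":0,"ty":0,"tz":0.157,"turn":0}
    - {"grip":0.15,"tx":0,"ty":0,"tz":0.157,"turn":0}

```text
t: 16.1
position: [0.6532, 0.2084, 0.0229]
orientation: [[0.0, 1.0, 0.003], [1.0, -0.0, 0.001], [0.001, 0.003, -1.0]]
wrist_force: [-0.0, 0.2, 0.1]
grip_width: 0.248
gripper_force: 30.0
```

Request:
arm_command:
  rows:
    - {"grip":0.15,"tx":0,"ty":0,"tz":0.002,"turn":0}
    - {"grip":0.15,"tx":0,"ty":0,"tz":0.0035,"turn":0}
    - {"grip":0.15,"tx":0,"ty":0,"tz":0.0035,"turn":0}
    - {"grip":0.35,"tx":0,"ty":0,"tz":0.0035,"turn":0}
    - {"grip":0.5,"tx":0,"ty":0,"tz":0.0035,"turn":0}
    - {"grip":0.5,"tx":0,"ty":0,"tz":0.0035,"turn":0}
    - {"grip":0.5,"tx":0,"ty":0,"tz":0.0035,"turn":0}
    - {"grip":0.5,"tx":0,"ty":0,"tz":-0.02,"turn":0}
    - {"grip":0.5,"tx":0,"ty":0,"tz":-0.06,"turn":0}
    - {"grip":0.5,"tx":0,"ty":0,"tz":-0.1,"turn":0}
    - {"grip":0.5,"tx":0,"ty":0,"tz":-0.135,"turn":0}
    - {"grip":0.7,"tx":0,"ty":0,"tz":-0.135,"turn":0}

```text
t: 17.3
position: [0.6547, 0.2088, 0.164]
orientation: [[-0.0, 1.0, 0.011], [1.0, 0.0, 0.003], [0.003, 0.011, -1.0]]
wrist_force: [-0.3, -0.7, 0.4]
grip_width: 0.557
gripper_force: 0.0
```

Request:
arm_command:
  rows:
    - {"grip":0.75,"tx":-0.002,"ty":-0.04,"tz":0,"turn":0}
    - {"grip":0.75,"tx":-0.004,"ty":-0.085,"tz":0,"turn":0}
    - {"grip":0.75,"tx":-0.006,"ty":-0.13,"tz":0,"turn":0}
    - {"grip":0.75,"tx":-0.008,"ty":-0.175,"tz":0,"turn":0}
    - {"grip":0.75,"tx":-0.0095,"ty":-0.21,"tz":0,"turn":0}
    - {"grip":0.75,"tx":-0.0095,"ty":-0.226,"tz":0,"turn":0}
    - {"grip":0.75,"tx":-0.0095,"ty":-0.226,"tz":0,"turn":0}
    - {"grip":0.75,"tx":-0.0095,"ty":-0.226,"tz":0,"turn":0}
    - {"grip":0.75,"tx":-0.0095,"ty":-0.226,"tz":0,"turn":0}

```text
t: 18.2
position: [0.4271, 0.1986, 0.1556]
orientation: [[0.0, 1.0, -0.0], [1.0, -0.0, -0.0], [-0.0, -0.0, -1.0]]
wrist_force: [0.1, -0.8, -0.2]
grip_width: 0.747
gripper_force: 0.0
```

```bash
python3 - <<'E'
from m import *
s=read_state(); cam('wrist'); im=shot('wrist','w4')
b=bbox('wrist',[.4272,.199],'tall'); print(s['position'],s['t'],b.round())
x0,y0,x1,y1=b.round().astype(int)
g=w2pix('wrist',[.4272,.199,0]); print('foot',g)
for y in range(y0-20,y1+5,8):
    r=np.where(im[y,x0-25:x1+25].max(1)<40)[0]
    if len(r): print(y,r[0]+x0-25,r[-1]+x0-25)
col=np.where(im[y0-40:y1+10,int(g[0])].max(1)<40)[0]+y0-40; print('col',col[0],col[-1])
E
```

```text
[0.42705205 0.19859332 0.15564759] 18.2 [300. 199. 346. 262.]
foot [322.77992705 220.06977732]
203 316 326
211 304 319
219 304 321
227 335 335
235 303 315
243 305 317
251 320 326
col 218 253
```

View pics/w4.png

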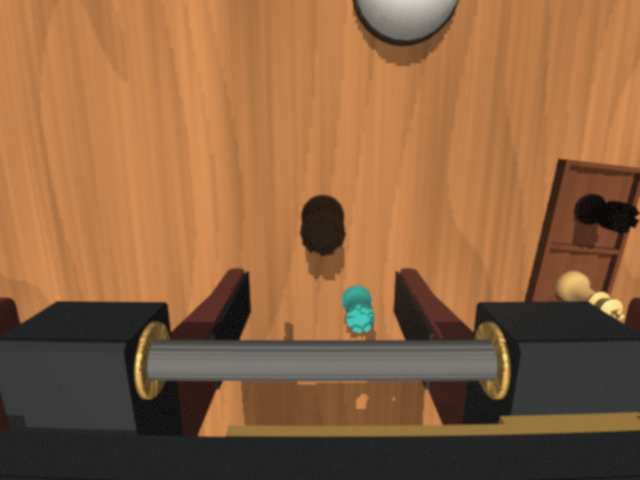

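The rook spans (301–345, 195–254), about 4 px toward +y of the prediction, so its y is about .202. Turquoise is roughly 65 mm away and clear.

Request:
arm_command:
  rows:
    - {"grip":0.75,"tx":0.003,"ty":0,"tz":0.0,"turn":0}
    - {"grip":0.75,"tx":0.003,"ty":0,"tz":0.04,"turn":0}
    - {"grip":0.75,"tx":0.003,"ty":0,"tz":0.08,"turn":0}
    - {"grip":0.75,"tx":0.003,"ty":0,"tz":0.11,"turn":0}
    - {"grip":0.75,"tx":0.003,"ty":0,"tz":0.125,"turn":0}
    - {"grip":0.75,"tx":0.003,"ty":0,"tz":0.125,"turn":0}
    - {"grip":0.75,"tx":0.003,"ty":0,"tz":0.125,"turn":0}

```text
t: 18.95
position: [0.4272, 0.202, 0.0324]
orientation: [[0.0, 1.0, 0.001], [1.0, -0.0, 0.001], [0.001, 0.001, -1.0]]
wrist_force: [-0.0, 0.1, 1.1]
grip_width: 0.749
gripper_force: 0.0
```

Request:
arm_command:
  rows:
    - {"grip":0.2,"tx":0,"ty":0,"tz":0,"turn":0}
    - {"grip":0.2,"tx":0,"ty":0,"tz":0,"turn":0}
    - {"grip":0.2,"tx":0,"ty":0,"tz":0,"turn":0}
    - {"grip":0.2,"tx":0,"ty":0,"tz":0,"turn":0}
    - {"grip":0.2,"tx":0,"ty":0,"tz":0,"turn":0}
    - {"grip":0.2,"tx":0,"ty":0,"tz":0,"turn":0}
    - {"grip":0.2,"tx":0,"ty":0,"tz":0,"turn":0}
    - {"grip":0.2,"tx":0,"ty":0,"tz":0,"turn":0}

```text
t: 19.75
position: [0.4266, 0.2017, 0.0314]
orientation: [[0.0, 1.0, 0.0], [1.0, -0.0, 0.0], [0.0, 0.0, -1.0]]
wrist_force: [-0.4, -0.0, 3.1]
grip_width: 0.357
gripper_force: 30.0
```

Request:
arm_command:
  rows:
    - {"grip":0.2,"tx":0,"ty":0,"tz":-0.02,"turn":0}
    - {"grip":0.2,"tx":0,"ty":0,"tz":-0.06,"turn":0}
    - {"grip":0.2,"tx":0,"ty":0,"tz":-0.105,"turn":0}
    - {"grip":0.2,"tx":-0.01,"ty":0.007,"tz":-0.145,"turn":0}
    - {"grip":0.2,"tx":-0.04,"ty":0.027,"tz":-0.165,"turn":0}
    - {"grip":0.2,"tx":-0.08,"ty":0.053,"tz":-0.165,"turn":0}
    - {"grip":0.2,"tx":-0.12,"ty":0.08,"tz":-0.165,"turn":0}
    - {"grip":0.2,"tx":-0.16,"ty":0.107,"tz":-0.165,"turn":0}
    - {"grip":0.2,"tx":-0.2,"ty":0.134,"tz":-0.165,"turn":0}
    - {"grip":0.2,"tx":-0.24,"ty":0.16,"tz":-0.165,"turn":0}
    - {"grip":0.2,"tx":-0.27,"ty":0.18,"tz":-0.165,"turn":0}
    - {"grip":0.2,"tx":-0.28,"ty":0.187,"tz":-0.165,"turn":0}

```text
t: 20.95
position: [0.6141, -0.0816, 0.1943]
orientation: [[0.003, 1.0, -0.002], [1.0, -0.003, -0.0], [-0.0, -0.002, -1.0]]
wrist_force: [0.2, 0.6, 0.6]
grip_width: 0.357
gripper_force: 30.0
```

Request:
arm_command:
  rows:
    - {"grip":0.2,"tx":0,"ty":0,"tz":0,"turn":0}
    - {"grip":0.2,"tx":0,"ty":0,"tz":0,"turn":0}
    - {"grip":0.2,"tx":0,"ty":0,"tz":0.03,"turn":0}
    - {"grip":0.2,"tx":0,"ty":0,"tz":0.06,"turn":0}
    - {"grip":0.2,"tx":0,"ty":0,"tz":0.09,"turn":0}
    - {"grip":0.2,"tx":0,"ty":0,"tz":0.12,"turn":0}
    - {"grip":0.2,"tx":0,"ty":0,"tz":0.14,"turn":0}
    - {"grip":0.2,"tx":0,"ty":0,"tz":0.15,"turn":0}
    - {"grip":0.2,"tx":0,"ty":0,"tz":0.157,"turn":0}
    - {"grip":0.2,"tx":0,"ty":0,"tz":0.157,"turn":0}
    - {"grip":0.2,"tx":0,"ty":0,"tz":0.157,"turn":0}

```text
t: 22.05
position: [0.614, -0.0781, 0.0406]
orientation: [[-0.0, 1.0, 0.002], [1.0, 0.0, -0.0], [-0.0, 0.002, -1.0]]
wrist_force: [0.6, -0.3, -0.6]
grip_width: 0.355
gripper_force: 30.0
```

Target z is about .0368, so I'll lower 3.5 mm, release and rise.

Request:
arm_command:
  rows:
    - {"grip":0.2,"tx":0,"ty":0,"tz":0.002,"turn":0}
    - {"grip":0.2,"tx":0,"ty":0,"tz":0.0035,"turn":0}
    - {"grip":0.2,"tx":0,"ty":0,"tz":0.0035,"turn":0}
    - {"grip":0.45,"tx":0,"ty":0,"tz":0.0035,"turn":0}
    - {"grip":0.6,"tx":0,"ty":0,"tz":0.0035,"turn":0}
    - {"grip":0.6,"tx":0,"ty":0,"tz":0.0035,"turn":0}
    - {"grip":0.6,"tx":0,"ty":0,"tz":0.0035,"turn":0}
    - {"grip":0.6,"tx":0,"ty":0,"tz":-0.02,"turn":0}
    - {"grip":0.6,"tx":0,"ty":0,"tz":-0.06,"turn":0}
    - {"grip":0.6,"tx":0,"ty":0,"tz":-0.1,"turn":0}
    - {"grip":0.6,"tx":0,"ty":0,"tz":-0.14,"turn":0}
    - {"grip":0.6,"tx":0,"ty":0,"tz":-0.16,"turn":0}

```text
t: 23.25
position: [0.6143, -0.0785, 0.204]
orientation: [[0.0, 1.0, 0.006], [1.0, -0.0, -0.001], [-0.001, 0.006, -1.0]]
wrist_force: [-0.1, -0.8, 0.1]
grip_width: 0.597
gripper_force: 0.0
```

Request:
arm_command:
  rows:
    - {"grip":0.6,"tx":0,"ty":-0.04,"tz":0,"turn":0}
    - {"grip":0.6,"tx":0,"ty":-0.08,"tz":0,"turn":0}
    - {"grip":0.6,"tx":0,"ty":-0.12,"tz":0,"turn":0}
    - {"grip":0.6,"tx":0,"ty":-0.16,"tz":0,"turn":0}
    - {"grip":0.6,"tx":0,"ty":-0.18,"tz":0,"turn":0}
    - {"grip":0.6,"tx":0,"ty":-0.18,"tz":0,"turn":0}
    - {"grip":0.6,"tx":0,"ty":-0.18,"tz":0,"turn":0}

```text
t: 23.95
position: [0.4338, -0.0784, 0.1995]
orientation: [[0.0, 1.0, 0.002], [1.0, -0.0, -0.0], [-0.0, 0.002, -1.0]]
wrist_force: [-0.9, -0.5, 0.5]
grip_width: 0.6
gripper_force: 0.0
```

```bash
python3 - <<'E'
from h import *
a=shot('scene','s5')[150:420,150:470]; b=shot('top','t5')[150:310,185:505]
c=np.vstack([cv2.resize(a,None,fx=1.25,fy=1.25),cv2.resize(b,None,fx=1.25,fy=1.25)])
cv2.imwrite('pics/c5.png',c[:,:,::-1])
E
```

```text
(no output)
```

View pics/c5.png

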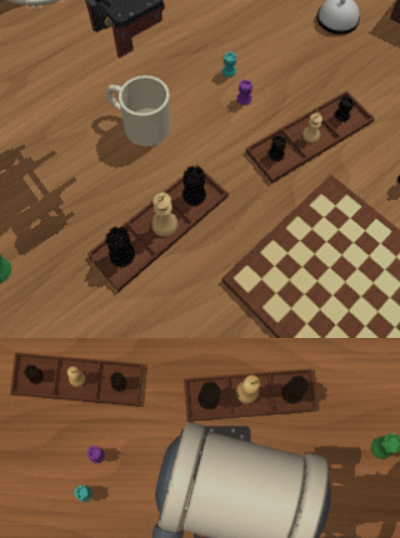

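All four rooks stand upright in the correct cells. Both kings are standing, and the mug and bell are undisturbed.

```bash
python3 -c "
from rig import *
print(job_done())"
```

```text
the job is handed in; nothing more can be done
None
```

The job is handed in: the final pictures show the tall rooks upright either side of the tall king and the short rooks either side of the short king, with the kings, bell and mug undisturbed, after about 24 s of robot time.

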